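# Open the tow hitch on its pull-out tray and hold the tongue up

### The arm

A 6-joint arm with a two-finger parallel gripper is mounted at the origin on the work surface. World frame = base frame: x ahead of the robot, y to its left, z up, the work surface at z = 0. Lengths are in m, angles in rad, forces in N, time in s.
With the tool pointing down it reaches from about 0.325 to 0.925 m from the base axis. Payload 3.1 kg.
Tool frame: the origin (TCP) lies at the very end of the fingers, on their centre line; the grasp point (between the pads) lies tcp_to_grasp behind it (tcp_to_grasp is the distance from the TCP to the grasp point, in m); z points along the fingers, y is the line along which they close (so a half turn about z gives the same grasp; the last joint's range is limited). The gripper opens to 85 mm and grips with 20 to 120 N. Pads are 22 mm wide; open, the fingers measure 114 mm over their backs; the gripper's body (76 mm by 85 mm) begins 54 mm behind the grasp point. The pads swing forward as they close: fully open they stand 13 mm farther back than shut.
Start: joints at [-1.266, 0.217, 1.613, -0, 1.311, -0.112], TCP at [0.253, -0.571, 0.231] pointing down, gripper open.
Joint ranges: [-2.75, 2.75], [-0.78, 2.1], [0.31, 2.55], [-1.13, 4.27], [0.13, 2.63], [-2.58, 2.58]. Speed limits (rad/s): [2.79, 2.79, 3.14, 3.14, 3.14, 3.14].

### API

Orientations are given as [roll, pitch, yaw] about the fixed x, y, z axes, in that order (R = Rz(yaw) Ry(pitch) Rx(roll)).
In Python, from plant import * gives the robot as it stands.
- The arm moves only by the shell command python3 -m pendant 'ROWS' [OPENING] [FORCE]. ROWS is JSON, one flat list of numbers, 6 for each row, row after row: the shift along the tool's x, y, z in m, then the turn, a rotation vector about the tool's x, y, z in rad. In form: [dx, dy, dz, ax, ay, az, dx, dy, dz, ax, ay, az, ...]. A call has 1 to 20 rows; each row shifts and turns the commanded pose from where the row before left it, along the tool's axes as they then stand; what a row does not reach is not made up. A row lasts 1/8 s, in which the tool goes at most 62.5 mm and 10.7 degrees, less where a joint would pass 70% of its speed; a pose out of reach is approached as far as the arm can. A call is refused whole if a number of a shift passes 0.0625 or a number of a turn 0.188, either way. A call with a gripper value outside its range is refused whole. OPENING is the finger opening in m, from 0 to 0.0854, set as the call begins (- or left out, the last holds). The fingers move at their own pace and stop on an object; FORCE is the grip in N (left out, the last holds). Time passes only in rows, so rows that do not move let the fingers close. It gives the time, the measured TCP pose, the force, the opening and the grip force at its end, in the units of the state.
- state(): the state, without advancing time (a new reading comes with each control period).
- camera(name): name is "scene" or "top" or "wrist"; returns the picture (480x640x3 uint8, red, green, blue); there is no depth.
- camera_info(name): a dict with "fx", "fy", "cx", "cy" (pixels), "origin" and "orientation" of the camera in the world. Camera axes: x right, y up, looking along -z (the intrinsics and any distortion apply to the point x, -y, -z); pixel columns grow to the right and rows downward; lengths in m; the calibration is good to about 2 mm. A picture is of the moment at which its call begins: read the wrist's pose just before it. camera_info takes no time and is no camera call; for the wrist camera it gives the pose at the moment of the call.
- job_done(): hands the job in; it is judged then, once.
The state is a dict: "time": time; "joint_positions": joint angles; "dq": joint speeds; "tau": joint torques, N m; "position": TCP position; "ee_rot": TCP orientation; "force": force on the tool from outside, world axes, zero at the start; "wrist_torque": the same for the moment, N m; "gripper_width": opening from 0.0 (shut) to 1.0 (fully open); "gripper_force": force on a finger pad.
Only numpy, scipy, OpenCV 4.12 (cv2) and the standard library are available. Lean on these libraries where they do the work, as an engineer would, in place of code of your own. Each camera call takes 0.05 s, during which the arm holds its last target. There are 200 camera calls.

### The job

The ball of the trailer hitch in the red bench cabinet has to be greased: pull the tray by its bar handle all the way out to its stop, then pull the hitch's spring latch towards the tray front to free the ball and, with the latch pulled, lift the hinged tongue up off the ball. Lift it until the coupler is at least 60 mm higher than it sat, and finish while still holding it up with the gripper, the tray still fully out: do not let go. Leave the piston, the jar and the spanner where they lie.

Things in the scene. Friction and masses are not known exactly. Their poses are not given: they have to be found in the camera images.
- cabinet: Red steel cabinet fixed on the bench, 400 mm wide (its y), 250 deep (its x), 164 high, its open front facing the robot's right. Origin: bottom edge of the middle of its front face, on the bench. Its +x axis points from the front face into the cabinet (roughly the robot's left, world +y), its +y roughly back towards the robot (world -x), z up.
- tray (a joint): Tray travel in m: 0 shut, 0.180 at its stop. It slides out along the cabinet's -x with about 2.5 N of friction and stays where it is left. It may start up to 30 mm open. Its front panel is 390 mm wide, 12 mm thick, spans z 8 to 130 mm and covers the opening; the tray itself is an open steel tray 350 mm wide and 220 mm deep with 42 mm high rims.
- tray_handle (a point): Middle of the tray's handle bar: a level round steel bar 12 mm thick and 140 mm long, along the cabinet's y, 115 mm above the bench, its centre line 55 mm in front of the panel's outer face. It moves with the tray.
- ball_top (a point): Top of the steel tow ball (50 mm across, 85 mm above the bench) which is bolted to the tray; 135 mm behind the panel's inner face, 90 mm to the +y side (nearer the robot) of the tray's middle. It moves with the tray.
- tongue (a joint): Angle of the tongue about its hinge pin, rad: 0 level and resting on the ball, positive raised, up to 0.7. The coupler rises about 22 mm per 0.1 rad. Gravity brings it down again (lifting at the coupler takes about 3 to 6 N); it is locked to the ball while the latch is pulled less than about 13 mm.
- tongue_hinge (a point): Hinge pin of the tongue on the tray, at its far end from the robot: 220 mm from the ball along the cabinet's -y, 70 mm above the bench. The pin runs along the cabinet's x. The tongue is a dark steel tube 42 mm wide, 30 mm thick, running from here to the coupler over the ball.
- coupler_top (a point): Centre of the top face of the coupler, a round steel cap 68 mm across and 35 mm high over the ball at the tongue's free end; 97 mm above the bench when down. It moves with the tongue.
- latch (a joint): Pull of the latch in m: 0 sprung home under the ball, at most 0.022; it slides along the cabinet's -x (towards the tray front, square to the tongue) and is carried by the tongue. Spring force 6 N at 0, 12.6 N at 0.022. The ball is free from 0.013 on (aim for 0.018 to 0.020); if let go it springs back.
- latch_tab (a point): Grip point of the latch, on its upright flat steel tab, 15 mm below the top edge. Tab: 10 mm thick (cabinet's x), 30 mm wide, 60 mm in front of the ball's axis; its top is 140 mm above the bench when down, 43 mm above the coupler. Part of the latch: lifting it lifts the tongue, and it tilts with it. Free space: 70 mm to the panel in front, 21 mm to the lower coupler behind.
- piston: Loose bystander: aluminium piston, 68 mm across, 64 mm tall, standing; origin under its centre.
- jar: Loose bystander: black jar with steel cap, 64 mm across, 85 mm tall, standing; origin under its centre.
- spanner: Loose bystander: steel spanner 180 mm long lying on top of the cabinet; origin under its middle.

How it is judged:
By the outcome, as a careful person would: the job done as asked, in the order asked, and still so for the second after the job is handed in, while the arm keeps its last pose, push and grip.
It also fails if it takes over 48 s, if anything falls off the work surface, if the arm or the gripper's body presses on something with over 40 N, if the wrist force passes 120 N, or if a joint passes its speed limit or range.

## Working session

There is one attempt and no reset: what is moved stays moved. The work goes in short steps, Python scripts to look and compute and a shell command to move; the robot and the scene stay as the last step left them, time stands still between calls to the robot, and variables do not carry over. Pictures are saved under pics/ and viewed, at most 10 in all, crops included, and the job is handed in when it is done.

```bash
ls; mkdir -p pics; python3 - <<'E'
from plant import *
import cv2,json
print(state())
try: print(tcp_to_grasp)
except Exception as e: print(e)
for n in ("scene","top","wrist"):
    print(n,camera_info(n)); cv2.imwrite(f"pics/{n}0.png",camera(n)[:,:,::-1])
E
```

```text
pics
{'time': 0.0, 'joint_positions': array([-1.26619616e+00,  2.17757497e-01,  1.61492941e+00, -1.85381489e-07,
        1.31129693e+00, -1.12183863e-01]), 'dq': array([ 0.00016366,  0.00041355,  0.00136183,  0.00062825,  0.00101327,
       -0.00044444]), 'tau': array([ 9.17804823e-05, -3.96843839e+01, -3.03852332e+01, -1.28649158e-04,
        9.60386766e-03,  4.99845392e-07]), 'position': array([ 0.25279765, -0.57070335,  0.22996867]), 'ee_rot': array([-3.13921648e+00, -2.67511774e-04,  4.16783760e-01]), 'force': array([-0.83523403,  0.56701921, -0.23639941]), 'wrist_torque': array([-0.0291648 , -0.0457249 ,  0.00299369]), 'gripper_force': 0.0, 'gripper_width': 1.0003158578422724}
0.0187
scene {'fx': 558.6662900554493, 'fy': 558.6662900554493, 'cx': 316.51510701460796, 'cy': 244.04296878677812, 'origin': array([ 1.16548782, -0.4475609 ,  0.9127554 ]), 'orientation': array([0.73685784, 0.02035882, 0.98678364])}
top {'fx': 491.7393825496997, 'fy': 491.7393825496997, 'cx': 320.3938738052499, 'cy': 239.66610061985278, 'origin': array([ 0.49719915, -0.04941665,  1.1436567 ]), 'orientation': array([ 0.05000821,  0.00614138, -1.57305611])}
wrist {'fx': 401.96358105121396, 'fy': 401.96358105121396, 'cx': 314.04567079205043, 'cy': 243.06679395579513, 'origin': array([ 0.32233141, -0.54005741,  0.37232027]), 'orientation': array([-0.2991035 ,  0.00145907, -1.15422842])}
```

View pics/scene0.png

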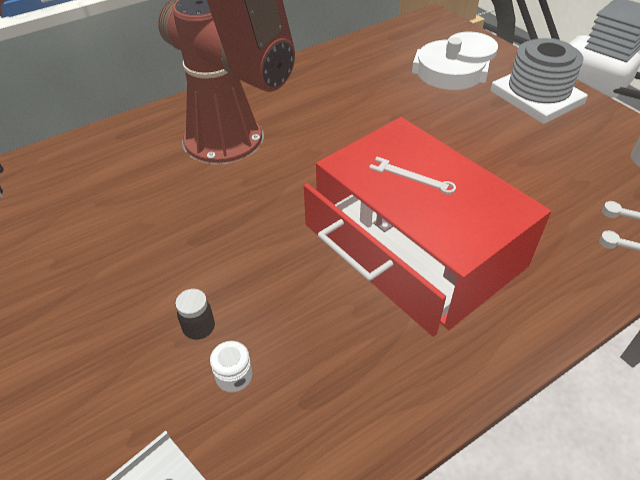

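View pics/top0.png

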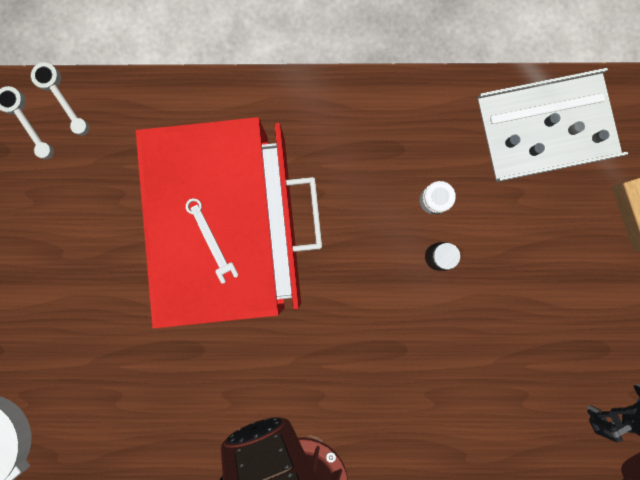

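The scene view shows the tray about 30 mm open, with the handle bar running from (322,235) to (370,278). In the top view the bar runs from (314,180) to (319,248), and the jar (446,256) and piston (439,197) stand well to its right. Next I triangulate the bar from both views.

```bash
cat > h.py <<'E'
from plant import *
import cv2, numpy as np
from scipy.spatial.transform import Rotation as Rn
def ray(info,u,v):
    R=Rn.from_euler('xyz',info['orientation']).as_matrix()
    d=np.array([(u-info['cx'])/info['fx'],-(v-info['cy'])/info['fy'],-1.])
    d=R@d; return np.array(info['origin']),d/np.linalg.norm(d)
def onz(info,u,v,z):
    o,d=ray(info,u,v); return o+d*(z-o[2])/d[2]
def tri(*rs):
    A=sum(np.eye(3)-np.outer(d,d) for o,d in rs); b=sum((np.eye(3)-np.outer(d,d))@o for o,d in rs)
    p=np.linalg.solve(A,b); return p,[np.linalg.norm(np.cross(p-o,d)) for o,d in rs]
def proj(info,p):
    R=Rn.from_euler('xyz',info['orientation']).as_matrix(); c=R.T@(np.array(p)-info['origin'])
    return np.array([info['cx']-info['fx']*c[0]/c[2],info['cy']+info['fy']*c[1]/c[2]])
def tool(v): # world vector -> tool axes
    return Rn.from_euler('xyz',state()['ee_rot']).as_matrix().T@np.array(v)
E
python3 - <<'E'
from h import *
T,S=camera_info('top'),camera_info('scene')
def bar(f,x0,x1,y0,y1):
    im=cv2.imread(f); h=cv2.cvtColor(im,cv2.COLOR_BGR2HSV)
    m=((h[...,1]<70)&(h[...,2]>140)).astype(np.uint8); k=np.zeros_like(m); k[y0:y1,x0:x1]=m[y0:y1,x0:x1]
    n,l,s,c=cv2.connectedComponentsWithStats(k); i=1+np.argmax(s[1:,4]); return np.argwhere(l==i)[:,::-1].astype(float)
def fit(p,a,b):  # refine to points near segment a-b, give end points
    a,b=np.array(a,float),np.array(b,float)
    for _ in range(3):
        d=(b-a)/np.linalg.norm(b-a); n=np.array([-d[1],d[0]])
        q=p[abs((p-a)@n)<5]; t=(q-a)@d; L=np.linalg.norm(b-a)
        mid=q[(t>8)&(t<L-8)]; vx,vy,x,y=cv2.fitLine(mid.astype(np.float32),2,0,.01,.01).ravel()
        d2=np.array([vx,vy]); d2*=np.sign(d2@d); o=np.array([x,y]); near=p[abs((p-o)@np.array([-d2[1],d2[0]]))<2.5]
        t=(near-o)@d2; a,b=o+d2*(t.min()-.5),o+d2*(t.max()+.5)
    return a,b
pt=bar('pics/top0.png',298,330,170,262); ps=bar('pics/scene0.png',312,395,225,285)
t=fit(pt,(314.5,180),(319,247)); s=fit(ps,(322,236),(369,277))
print(len(pt),len(ps),t,s)
E0=tri(ray(T,*t[0]),ray(S,*s[1])); E1=tri(ray(T,*t[1]),ray(S,*s[0]))
print(E0,E1,np.linalg.norm(E0[0]-E1[0]))
m=(E0[0]+E1[0])/2; d=E1[0]-E0[0]; print('mid',m,'yaw of cab y',np.arctan2(d[1],d[0]))
print('mid via z=.115',[ (onz(I,*e[0],.115)+onz(I,*e[1],.115))/2 for I,e in((T,t),(S,s))])
# cabinet top edges yaw & front edge from red
for uv in [(259,118),(278,316),(136,130),(153,328)]: print(onz(T,*uv,.164))
for uv in [(277,124),(297,307)]: print('panel',onz(T,*uv,.13))
for uv in [(439,197),(446,256)]: print('byst',onz(T,*uv,.07))
E
```

```text
574 690 (array([311.57603293, 176.33333153]), array([319.09431595, 248.59692557])) (array([318.07111415, 232.15905524]), array([372.2927503 , 279.56848585]))
(array([ 0.68236177, -0.02533312,  0.11383479]), [np.float64(0.0005183084298138642), np.float64(0.000518308429813828)]) (array([ 0.52934692, -0.04148208,  0.11600992]), [np.float64(0.0011897376235263995), np.float64(0.0011897376235264518)]) 0.15388002804833925
mid [ 0.60585434 -0.0334076   0.11492236] yaw of cab y -3.0364433807813067
mid via z=.115 [array([ 0.60621692, -0.03268997,  0.115     ]), array([ 0.60538741, -0.03420787,  0.115     ])]
[0.79279984 0.08003254 0.164     ]
[0.39509867 0.04079018 0.164     ]
[0.76922328 0.32883583 0.164     ]
[0.37188028 0.28851321 0.164     ]
panel [0.79019252 0.04682978 0.13      ]
panel [0.40982761 0.00497715 0.13      ]
byst [ 0.64394306 -0.3031955   0.07      ]
byst [ 0.51461082 -0.31657813  0.07      ]
```

The bar triangulates to (0.606, -0.034, 0.115), which matches the stated 115 mm height. Its length of 154 mm also fits 140 mm plus the bar thickness. Cabinet yaw is about 0.10 rad, the tray is about 28 mm open, and about 152 mm of travel is left.

```bash
python3 -m pendant '[0,0,0,0,0,0.106, 0,0,0,0,0,0.106, 0,0,0,0,0,0.105, 0.029,-0.0355,0.002,0,0,0, 0.029,-0.0355,0.002,0,0,0, 0.029,-0.0355,0.002,0,0,0, 0.029,-0.0355,0.002,0,0,0, 0.029,-0.0355,0.002,0,0,0, 0.029,-0.0355,0.002,0,0,0, 0.029,-0.0355,0.002,0,0,0, 0.029,-0.0355,0.002,0,0,0, 0.029,-0.0355,0.002,0,0,0, 0.029,-0.0355,0.002,0,0,0, 0.029,-0.0355,0.002,0,0,0, 0.029,-0.0355,0.002,0,0,0, 0.029,-0.0355,0.002,0,0,0, 0.029,-0.0355,0.002,0,0,0, 0,0,0,0,0,0, 0,0,0,0,0,0]' 0.05
python3 - <<'E'
from h import *
s=state(); print(s['position'],s['ee_rot'],'to go, tool axes',tool(np.array([.606,-.034,.0963])-s['position']))
E
```

```text
time: 2.52
position: [0.607, -0.0366, 0.2028]
ee_rot: [3.141, 0.001, 0.1]
force: [0.1, 1.2, 0.1]
gripper_width: 0.583
gripper_force: 0.0
[ 0.6069842  -0.03664843  0.20279191] [3.14132237e+00 1.34410639e-03 1.00384050e-01] to go, tool axes [-0.0005707  -0.00276251  0.10649203]
```

```bash
python3 -m pendant '[0,-0.0028,0.026,0,0,0, 0,0,0.027,0,0,0, 0,0,0.027,0,0,0, 0,0,0.026,0,0,0, 0,0,0,0,0,0]' && python3 -m pendant '[0,0,0,0,0,0, 0,0,0,0,0,0, 0,0,0,0,0,0, 0,0,0,0,0,0, 0,0,0,0,0,0, 0,0,0,0,0,0]' 0 60
```

```text
time: 3.15
position: [0.6041, -0.0347, 0.0946]
ee_rot: [-3.14, 0.006, 0.098]
force: [-0.1, 0.2, 0.2]
gripper_width: 0.585
gripper_force: 0.0
time: 3.9
position: [0.6084, -0.034, 0.0994]
ee_rot: [3.141, -0.003, 0.1]
force: [-2.0, 0.1, 6.3]
gripper_width: 0.115
gripper_force: 58.7
```

```bash
python3 -m pendant '[0,0.006,0,0,0,0, 0,0.012,0,0,0,0, 0,0.012,0,0,0,0, 0,0.012,0,0,0,0, 0,0.012,0,0,0,0, 0,0.012,0,0,0,0, 0,0.012,0,0,0,0, 0,0.012,0,0,0,0, 0,0.012,0,0,0,0, 0,0.012,0,0,0,0, 0,0.012,0,0,0,0, 0,0.012,0,0,0,0, 0,0.006,0,0,0,0, 0,0.004,0,0,0,0, 0,0,0,0,0,0]' && python3 -m pendant '[0,0.004,0,0,0,0, 0,0.003,0,0,0,0, 0,0,0,0,0,0, 0,0,0,0,0,0]'
```

```text
time: 5.78
position: [0.6235, -0.1817, 0.0994]
ee_rot: [3.14, -0.003, 0.1]
force: [-0.9, 0.2, 4.3]
gripper_width: 0.114
gripper_force: 58.9
time: 6.28
position: [0.6237, -0.1849, 0.0993]
ee_rot: [-3.137, -0.002, 0.1]
force: [-1.1, 9.3, 7.6]
gripper_width: 0.113
gripper_force: 59.3
```

```bash
python3 -m pendant '[0,0.003,0,0,0,0, 0,0.003,0,0,0,0, 0,0,0,0,0,0, 0,0,0,0,0,0]'
```

```text
time: 6.78
position: [0.6237, -0.1849, 0.0993]
ee_rot: [-3.126, -0.0, 0.099]
force: [-3.0, 21.0, 12.6]
gripper_width: 0.111
gripper_force: 60.0
```

```bash
python3 -m pendant '[0,-0.009,0,0,0,0, 0,0,0,0,0,0]' && python3 -m pendant '[0,0,0,0,0,0, 0,0,0,0,0,0, 0,0,0,0,0,0, 0,0,-0.02,0,0,0, 0,0,-0.03,0,0,0, 0,0,-0.03,0,0,0, -0.03,0,-0.03,0,0,0, -0.04,0,-0.02,0,0,0, -0.04,0,0,0,0,0, -0.04,0,0,0,0,0, -0.04,0,0,0,0,0, -0.02,0,0,0,0,0, 0,0,0,0,0,0]' 0.05
python3 - <<'E'
from h import *
import pickle
D={}
for n in ("scene","top","wrist"):
    i=camera_info(n); im=camera(n)[:,:,::-1]; cv2.imwrite(f"pics/{n}1.png",im); D[n]=i
pickle.dump(D,open('d1.pkl','wb'))
print(state()['position'])
s=cv2.imread('pics/scene1.png');t=cv2.imread('pics/top1.png')
for n in ('scene','top'): print(n,proj(D[n],[.518,-.053,.14]))
for n,im in(('scene',s),('top',t)):
    u,v=proj(D[n],[.53,-.06,.12]).astype(int); c=im[max(0,v-65):v+65,max(0,u-85):u+85]; print(max(0,u-85),max(0,v-65)); cv2.imwrite(f'pics/{n}1c.png',cv2.resize(c,None,fx=4,fy=4,interpolation=cv2.INTER_CUBIC))
E
```

```text
time: 7.02
position: [0.6236, -0.1839, 0.0994]
ee_rot: [3.142, -0.003, 0.101]
force: [-0.4, 2.8, 7.0]
gripper_width: 0.113
gripper_force: 59.5
time: 8.65
position: [0.4129, -0.2063, 0.2287]
ee_rot: [3.14, -0.002, 0.098]
force: [-0.4, -1.0, -0.0]
gripper_width: 0.584
gripper_force: 0.0
[ 0.41440795 -0.20622863  0.22834758]
scene [310.26249853 222.5486916 ]
top [325.14761183 254.06699865]
225 169
243 183
```

View pics/scene1c.png

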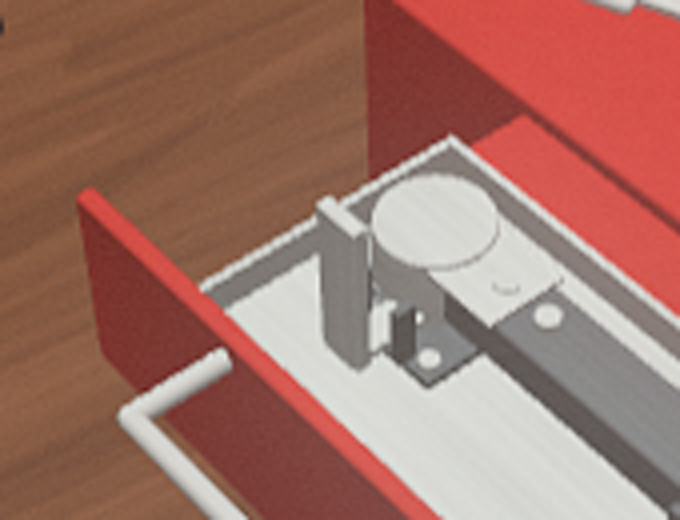

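View pics/wrist1.png

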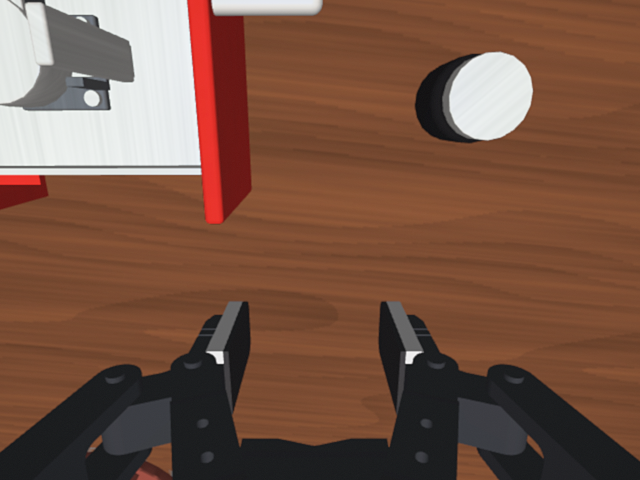

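Scene crop: the tab stands beside the coupler cap, with its top face centred near crop (345,216), i.e. scene pixel (311.3,223), and the tray is fully out. In the wrist view the tab top is a light strip near (40,30), partly cut off at the edge. I check the top view next.

View pics/top1c.png

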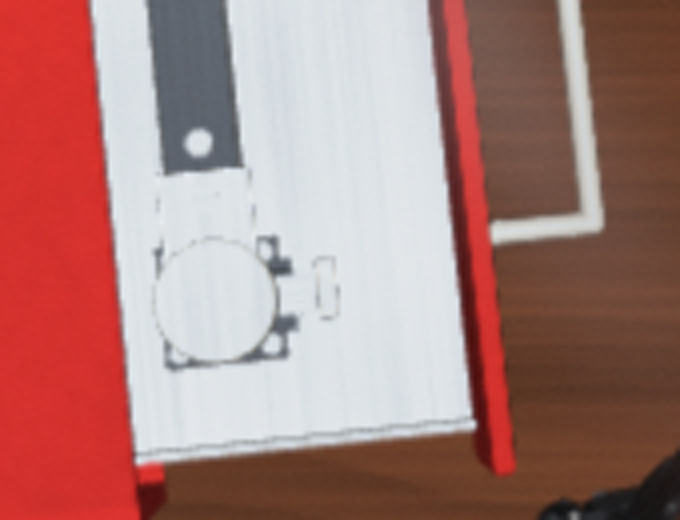

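Top crop: the tab's top face is the outlined strip x 316–338, y 256–319, centred at (327,287). The coupler circle is centred at (216,299).

```bash
python3 - <<'E'
from h import *
import pickle
D=pickle.load(open('d1.pkl','rb')); T,S=D['top'],D['scene']
f=lambda c,o:[(c[0]+.5)/4-.5+o[0],(c[1]+.5)/4-.5+o[1]]
ot,os_=(243,183),(225,169)
tt,ts=f((327,287),ot),f((345,216),os_)
print('tab top',tri(ray(T,*tt),ray(S,*ts)),onz(T,*tt,.14),onz(S,*ts,.14))
ct,cs=f((216,299),ot),f((435,220),os_)
print('coupler',tri(ray(T,*ct),ray(S,*cs)),onz(T,*ct,.097),onz(S,*cs,.097))
for c in [(400,0),(400,0)]: pass
s=state(); p=np.array([.518,-.053,.1063]); print(s['position'],tool(p-s['position']))
E
```

```text
tab top (array([ 0.51744534, -0.05136324,  0.13836839]), [np.float64(7.214497369336073e-05), np.float64(7.21449736933822e-05)]) [ 0.51737543 -0.05142185  0.14      ] [ 0.51884724 -0.05213595  0.14      ]
coupler (array([0.51157724, 0.00687734, 0.09684574]), [np.float64(0.0008080478747496638), np.float64(0.0008080478747495409)]) [0.51199823 0.0075587  0.097     ] [0.51131318 0.00608004 0.097     ]
[ 0.41440795 -0.20622863  0.22834758] [ 0.11812653 -0.14228236  0.12209745]
```

Tab top measures (0.518, -0.052, 0.138) and coupler top z is 0.097. Both agree with the stated 0.140 and 0.097.

```bash
python3 -m pendant '[0.0197,-0.0239,0,0,0,0, 0.0197,-0.0239,0,0,0,0, 0.0197,-0.0239,0,0,0,0, 0.0197,-0.0239,0,0,0,0, 0.0197,-0.0239,0,0,0,0, 0.0197,-0.0239,0,0,0,0, 0,0,0.02,0,0,0, 0,0,0.02,0,0,0, 0,0,0.02,0,0,0, 0,0,0,0,0,0, 0,0,0,0,0,0]' 0.045
python3 - <<'E'
from h import *
s=state(); i=camera_info('wrist'); im=camera('wrist')[:,:,::-1]; cv2.imwrite('pics/w2.png',im)
print(s['position'],s['ee_rot'],tool(np.array([.518,-.052,.1063])-s['position']),proj(i,[.518,-.052,.14]))
E
```

```text
time: 10.18
position: [0.5177, -0.0513, 0.168]
ee_rot: [3.141, -0.001, 0.1]
force: [0.0, -0.3, -0.1]
gripper_width: 0.533
gripper_force: 0.0
[ 0.51769368 -0.05130452  0.16800864] [ 3.14134002e+00 -9.61317223e-04  1.00302176e-01] [0.00012315 0.0006872  0.06170937] [316.38599068 291.28702478]
```

View pics/w2.png

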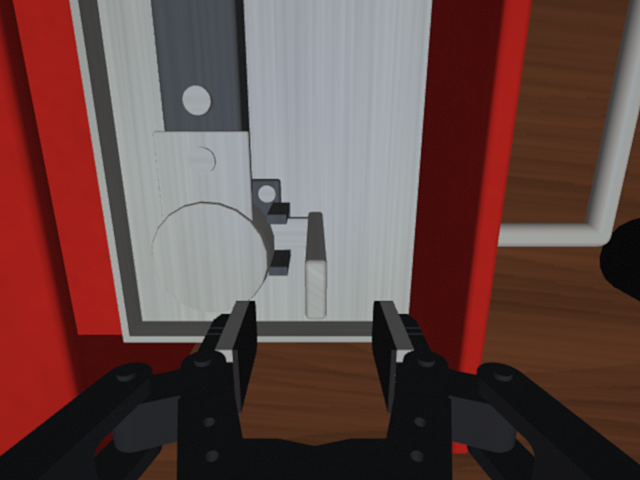

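The wrist view shows the tab's top face centred at (316,289), between the fingers and within 2 px of the predicted (316,291). I descend and grip.

```bash
python3 -m pendant '[0,0,0.02,0,0,0, 0,0,0.02,0,0,0, 0,0,0.0145,0,0,0, 0,0,0.007,0,0,0, 0,0,0,0,0,0]' && python3 -m pendant '[0,0,0,0,0,0, 0,0,0,0,0,0, 0,0,0,0,0,0, 0,0,0,0,0,0, 0,0,0,0,0,0]' 0 90
```

```text
time: 10.85
position: [0.5167, -0.0514, 0.1057]
ee_rot: [-3.141, 0.0, 0.1]
force: [-0.1, 0.1, -0.9]
gripper_width: 0.525
gripper_force: 0.0
time: 11.48
position: [0.5174, -0.0517, 0.1067]
ee_rot: [3.141, -0.001, 0.1]
force: [-0.5, 0.0, 5.7]
gripper_width: 0.099
gripper_force: 88.3
```

```bash
python3 -m pendant '[0,0.004,0,0,0,0, 0,0.004,0,0,0,0, 0,0.004,0,0,0,0, 0,0.004,0,0,0,0, 0,0.003,0,0,0,0, 0,0,0,0,0,0, 0,0,0,0,0,0]'
```

```text
time: 12.35
position: [0.5189, -0.067, 0.1065]
ee_rot: [-3.135, -0.001, 0.099]
force: [-0.6, 9.7, 6.9]
gripper_width: 0.104
gripper_force: 88.7
```

```bash
python3 -m pendant '[0,0.002,0,0,0,0, 0,0.002,0,0,0,0, 0,0,0,0,0,0, 0,0,0,0,0,0]'
python3 - <<'E'
# lift rows: rotation about hinge pin (cab x through hinge), grasp->hinge geometry in tool axes
import numpy as np
for dth in (.04,):
  for r in (np.array([.22,.055-.0187]),): # TCP: 220 mm from pin, height over pin
    th=0
    for k in range(9):
      # tool coords tilt with tongue: hinge is +x(tool) and +z(down) from TCP; rotate rigidly -> same every row
      c,s=np.cos(dth),np.sin(dth)
      v=np.array([-r[0],r[1]])            # TCP rel hinge (x out, up)
      # raising: free end (at -x) goes up: clockwise seen with x right,z up
      w=np.array([c*v[0]+s*v[1],-s*v[0]+c*v[1]])
      print('dx',w[0]-v[0],'dz_tool',-(w[1]-v[1])); break
E
```

```text
time: 12.85
position: [0.5193, -0.0705, 0.1065]
ee_rot: [-3.134, -0.001, 0.099]
force: [-1.1, 11.1, 7.3]
gripper_width: 0.106
gripper_force: 88.7
dx 0.0016275893655596785 dz_tool -0.008768617392853013
```

Latch pull is about 19 mm with 11 N of spring force. I lift along the arc about the hinge, tilting with the tongue, and check after 3 rows.

```bash
python3 -m pendant '[0.0016,0,-0.0088,0,-0.04,0, 0.0016,0,-0.0088,0,-0.04,0, 0.0016,0,-0.0088,0,-0.04,0, 0,0,0,0,0,0, 0,0,0,0,0,0]'
```

```text
time: 13.48
position: [0.5244, -0.0692, 0.1303]
ee_rot: [-3.133, 0.12, 0.1]
force: [-0.7, 10.6, -0.5]
gripper_width: 0.099
gripper_force: 88.6
```

```bash
python3 -m pendant '[0.0016,0.0005,-0.0088,0,-0.04,0, 0.0016,0,-0.0088,0,-0.04,0, 0.0016,0,-0.0088,0,-0.04,0, 0.0016,0,-0.0088,0,-0.04,0, 0.0016,0,-0.0088,0,-0.04,0, 0.0016,0,-0.0088,0,-0.04,0, 0.0016,0,-0.0088,0,-0.04,0, 0,0,0,0,0,0, 0,0,0,0,0,0, 0,0,0,0,0,0]'
python3 - <<'E'
from h import *
print(state()['joint_positions'].round(3))
ims=[]
for n,(u,v) in (('scene',(330,225)),('top',(320,245))):
    im=camera(n)[:,:,::-1]; cv2.imwrite(f'pics/{n}3.png',im); ims.append(cv2.resize(im[v-90:v+90,u-66:u+66],None,fx=3,fy=3))
cv2.imwrite('pics/c3.png',np.hstack(ims))
E
```

```text
time: 14.72
position: [0.549, -0.0668, 0.187]
ee_rot: [-3.131, 0.402, 0.103]
force: [-2.8, 10.6, -1.0]
gripper_width: 0.104
gripper_force: 88.6
[-0.191  0.371  1.554 -0.104  1.606  1.296]
```

View pics/c3.png

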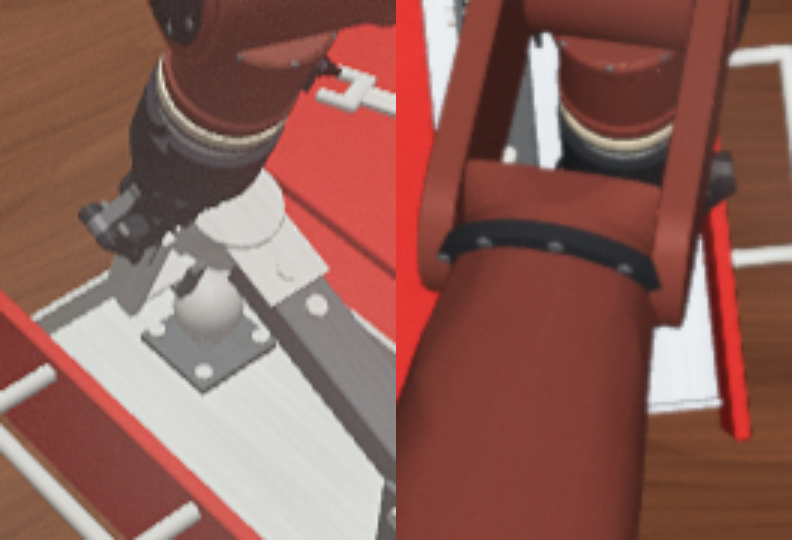

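The left half (scene) shows the tongue raised off the bare ball, held by the gripper on the tab. In the right half (top) the panel's near corner is at full-frame (370,300), against (371,300) before, so the tray is still fully out. Latch pull is about 18 mm and the coupler has risen about 80 mm.

```bash
python3 -c "
from plant import *
print(job_done())"
```

```text
the job is handed in; nothing more can be done
None
```

The job is handed in: the tray is out at its stop, the latch is held about 18 mm pulled, and the coupler is held about 80 mm above its seat in the gripper, with the piston, jar and spanner never touched.

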